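Start the grain sample cleaner

ROBOT

A 6-joint arm with a two-finger parallel gripper is mounted at the origin on the work surface. World frame = base frame: x ahead of the robot, y to its left, z up, the work surface at z = 0. Lengths are in mm, angles in rad, forces in N, time in s.
With the tool pointing down it reaches from about 325 to 900 mm from the base axis. Payload 3.5 kg.
Tool frame: the origin (TCP) lies at the very end of the fingers, on their centre line; the grasp point (between the pads) lies 19 mm behind it (ctrl.grip_point_offset is the distance from the TCP to the grasp point, in mm); z points along the fingers, y is the line along which they close (so a half turn about z gives the same grasp; the last joint's range is limited). The gripper opens to 85 mm and grips with 20 to 120 N. Pads are 22 mm wide; open, the fingers measure 114 mm over their backs; the gripper's body (76 mm by 85 mm) begins 54 mm behind the grasp point. The pads swing forward as they close: fully open they stand 13 mm farther back than shut.
Start: joints at [-1.278, 0.276, -0.026, 1.268, 0, 1.467], TCP at [240.954, -576.683, 231.313] pointing down, gripper open.
Joint ranges: [-3.12, 3.12], [-0.85, 1.88], [-1.08, 1.24], [-1.95, 2.15], [-1.57, 1.53], [-3.14, 3.14]. Speed limits (rad/s): [2.57, 2.57, 3.14, 3.14, 3.14, 3.14].

INTERFACE

Orientations are given as a 3x3 rotation matrix whose columns are the frame's x, y, z axes.
In Python, from station import ctrl, cams gives the robot as it stands. Calls block until the motion is done:
- ctrl.move_pose(position, orientation): joint-space move of the TCP to a pose.
- ctrl.move_straight(position, rotation=None, rate=150): straight line of the TCP; rotation=None keeps the orientation; rate is the mean speed in mm/s.
- ctrl.move_joints(angles): joint-space move.
- ctrl.gripper_open() and ctrl.grasp(): open the fingers fully, or close them until they stop; the grip force is fixed at half the most.
- ctrl.sleep(seconds).
- ctrl.solve_ik(position, orientation): joint angles nearest the present ones, or None.
- cams.grab_frame(name): name is "scene" or "top"; returns (picture, depth): 420x560x3 uint8, red, green, blue; 420x560 float32, mm along the optical axis (not along the pixel's ray), 0 where there is no reading.
- cams.get_calibration(name): a dict with "vfov" (degrees; the focal length in pixels is half the picture's height over the tangent of half this angle, whatever the lens; pixels are square), "cx", "cy" (the principal point, pixels), "k1" (the pictures are not rectified: a ray, as slopes to the right and down, at radius r is drawn at 1 + k1 r^2 times it, then the intrinsics apply), "extrinsics" (4x4, takes a point from camera to world coordinates). Camera axes: x right, y down, z forward; pixel columns grow to the right and rows downward; lengths in mm; the calibration is good to about 2 mm. A picture is of the moment at which its call begins. get_calibration takes no time and is no camera call.
A pose or a line that the arm cannot do raises ctrl.Unreachable and nothing moves.
- ctrl.hand_in(): hands the job in; it is judged then, once.
Readings, each from a call of its own:
- ctrl.read_time_s(): time.
- ctrl.read_q(): joint angles.
- ctrl.read_joint_vel(): joint speeds.
- ctrl.read_joint_torque(): joint torques, N m.
- ctrl.read_tcp_pos(): TCP position.
- ctrl.read_tool_rot(): TCP orientation.
- ctrl.read_wrist_force(): force on the tool from outside, world axes, zero at the start.
- ctrl.read_ft_torque(): the same for the moment, N m.
- ctrl.read_opening(): finger opening in mm.
- ctrl.read_grasp_force(): force on a finger pad.
Only numpy, scipy, OpenCV 4.12 (cv2) and the standard library are available. Lean on these libraries where they do the work, as an engineer would, in place of code of your own. Each camera call takes 0.05 s, during which the arm holds its last target. There are 200 camera calls.

TASK

Start the sample cleaner: push its half-open tin drawer fully home, then press the raised near ends of the rockers fully down so they stay on, in this order: blue (fan), yellow (shaker), green (feeder). Leave the red rocker alone, and do not pick up or move the two sample cans, the jar or the strike-off bar.

Things in the scene. Friction and masses are not known exactly. Their poses are not given: they have to be found in the camera images.
- case: Fixed grey case of the sample cleaner, 200 mm deep (x) by 400 wide (y) by 100 high; origin: centre of its underside. x points from its front face (robot side, x = -100 mm) to the back, y left, z up. Fixed sieve pan on top, 116 across, 34 high, at x +10, y +130. Rockers in a row on top, pivots at x -5, y -150, -92, -34, +24, in an order that changes; bezels 9 high.
- drawer (a joint): Opening of the tin catch drawer in m: 0 is fully home against the front of the case (a hard stop), growing as it comes out towards the robot along the case's -x; at most 0.09. Slides with about 1.5 N of friction and stays where left. Starts part open.
- drawer_front (a point): Centre of the flat outer face of the drawer's front plate, 51 mm above the shelf; the plate is 150 mm wide (along the case's y) and reaches from 20 to 82 mm above the shelf. When home this face lies 106 mm in front of the case's origin. Moves with the drawer; axes as the case's.
- blue (a joint): Angle of the blue rocker (fan), rad: 0 off (near half, towards the case's front, sticks up; far half flush), 0.35 fully on (near half flush and level, far half up). Starts near 0. A V-shaped paddle 30 mm wide, 60 long along the case's x; friction keeps it where it is left; about 2 to 4 N down on the near end moves it.
- blue_press (a point): Point on the top face of the blue rocker's near half, mid-width, 22 mm from the pivot towards the case's front. About 123 mm above the shelf when off, 116 mm when fully on; moves with the rocker. At angle 0.35 its axes are turned 0.35 rad from the case's.
- yellow (a joint): Angle of the yellow rocker (shaker), rad: 0 off (near half, towards the case's front, sticks up; far half flush), 0.35 fully on (near half flush and level, far half up). Starts near 0. A V-shaped paddle 30 mm wide, 60 long along the case's x; friction keeps it where it is left; about 2 to 4 N down on the near end moves it.
- yellow_press (a point): Point on the top face of the yellow rocker's near half, mid-width, 22 mm from the pivot towards the case's front. About 123 mm above the shelf when off, 116 mm when fully on; moves with the rocker. At angle 0.35 its axes are turned 0.35 rad from the case's.
- green (a joint): Angle of the green rocker (feeder), rad: 0 off (near half, towards the case's front, sticks up; far half flush), 0.35 fully on (near half flush and level, far half up). Starts near 0. A V-shaped paddle 30 mm wide, 60 long along the case's x; friction keeps it where it is left; about 2 to 4 N down on the near end moves it.
- green_press (a point): Point on the top face of the green rocker's near half, mid-width, 22 mm from the pivot towards the case's front. About 123 mm above the shelf when off, 116 mm when fully on; moves with the rocker. At angle 0.35 its axes are turned 0.35 rad from the case's.
- red (a joint): Angle of the red rocker (purge (to be left alone)), rad: 0 off (near half, towards the case's front, sticks up; far half flush), 0.35 fully on (near half flush and level, far half up). Starts near 0. A V-shaped paddle 30 mm wide, 60 long along the case's x; friction keeps it where it is left; about 2 to 4 N down on the near end moves it.
- red_press (a point): Point on the top face of the red rocker's near half, mid-width, 22 mm from the pivot towards the case's front. About 123 mm above the shelf when off, 116 mm when fully on; moves with the rocker. At angle 0.35 its axes are turned 0.35 rad from the case's.
- can_a: The first loose open aluminium sample can, dented, 70 mm across, 85 high, standing in front of the case on one side of the drawer; origin at the centre of its underside. Bystander.
- can_b: The second loose open aluminium sample can, dented, 70 mm across, 85 high, standing in front of the case on one side of the drawer; origin at the centre of its underside. Bystander.
- jar: Loose olive-green glass jar with screw lid, 76 mm across, 120 high, standing to the right of the case (towards -y); origin at the centre of its underside. Bystander.
- bar: Loose red plastic strike-off bar, 240 mm (its x) by 32 by 10, lying flat to the left of the case (towards +y); origin at the centre of its underside. Bystander.

How it is judged (in metres and radians):
On the way, in this order (a step that is already met when the one before it is completed fails the run):
1. the drawer is pushed fully home (value of joint drawer below 0.005 m), for 0.2 s.
2. the blue rocker is pressed on (value of joint blue above 0.28 rad), for 0.2 s.
3. the yellow rocker is pressed on (value of joint yellow above 0.28 rad), for 0.2 s.
4. the green rocker is pressed on (value of joint green above 0.28 rad), for 0.2 s.
At the end, for the whole second after the job is handed in: The drawer is within 5 mm of fully home; the blue, yellow and green rockers each stand at more than 0.28 of 0.35 rad; the red rocker is below 0.12 rad; the cans, jar and bar stand within 15 mm of their starting places and within 0.1 rad of upright or flat (value of joint drawer below 0.005 m and value of joint each of blue, yellow, green above 0.28 rad and value of joint red below 0.12 rad and distance of each of can_a, can_b, jar, bar from where it was at the start of the episode below 0.015 m and angle between each of can_a, can_b, jar, bar's own z axis and vertical below 0.1 rad); the robot touches nothing.
It fails at once if a rocker pressed out of order (blue before the drawer is home, yellow or green before the ones that come earlier are on) ((value of joint blue above 0.15 rad and value of joint drawer above 0.008 m) or (value of joint yellow above 0.15 rad and value of joint blue below 0.25 rad) or (value of joint green above 0.15 rad and value of joint yellow below 0.25 rad) or (value of joint green above 0.15 rad and value of joint blue below 0.25 rad)).
It fails at once if the red rocker pressed (value of joint red above 0.12 rad).
It fails at once if the drawer pulled farther out (value of joint drawer above 0.075 m).
It fails at once if a can, the jar or the bar lifted, carried, pushed away or tipped (distance of any of can_a, can_b, jar, bar from where it was at the start of the episode above 0.015 m or angle between jar's own z axis and vertical above 0.35 rad).
It also fails if it takes over 48 s, if anything falls off the work surface, if the arm or the gripper's body presses on something with over 40 N, if the wrist force passes 120 N, or if a joint passes its speed limit or range.

## Working session

There is one attempt and no reset: what is moved stays moved. The work goes in short steps, each a Python script; the robot and the scene stay as the last script left them, time stands still between calls to the robot, and variables do not carry over. Pictures are saved under pics/ and viewed, at most 10 in all, crops included, and the job is handed in when it is done.

```bash
mkdir -p pics
cat > h.py <<'E'
import numpy as np, cv2
from station import ctrl, cams
def grab(n):
    p,d=cams.grab_frame(n); return p,d
def world(n,uv,d=None,z=None):
    c=cams.get_calibration(n); f=210/np.tan(np.radians(c["vfov"])/2)
    K=np.array([[f,0,c["cx"]],[0,f,c["cy"]],[0,0,1]])
    uv=np.asarray(uv,float).reshape(-1,1,2)
    s=cv2.undistortPoints(uv,K,np.array([c["k1"],0,0,0,0.]),).reshape(-1,2)
    T=np.array(c["extrinsics"]); r=np.c_[s,np.ones(len(s))]@T[:3,:3].T; o=T[:3,3]
    t=(z-o[2])/r[:,2] if z is not None else np.asarray(d)
    return o+r*np.reshape(t,(-1,1))
E
python3 - <<'E'
from h import *
for n in("scene","top"):
    p,d=grab(n); np.savez(f"{n}0.npz",p=p,d=d); cv2.imwrite(f"pics/{n}0.png",p[:,:,::-1])
    c=cams.get_calibration(n); print(n,c["k1"],c["vfov"],np.round(c["extrinsics"],2).tolist())
print(ctrl.read_time_s())
E
```

```text
scene -0.05391845969522757 45.5123138028639 [[0.89, 0.37, -0.28, 903.84], [0.46, -0.73, 0.51, -512.55], [-0.01, -0.58, -0.82, 1026.06], [0.0, 0.0, 0.0, 1.0]]
top -0.10111749871465851 54.31850925919562 [[-0.01, -0.99, 0.17, 433.77], [-1.0, 0.01, -0.0, 57.71], [-0.0, -0.17, -0.99, 1076.69], [0.0, 0.0, 0.0, 1.0]]
0.1
```

View pics/top0.png

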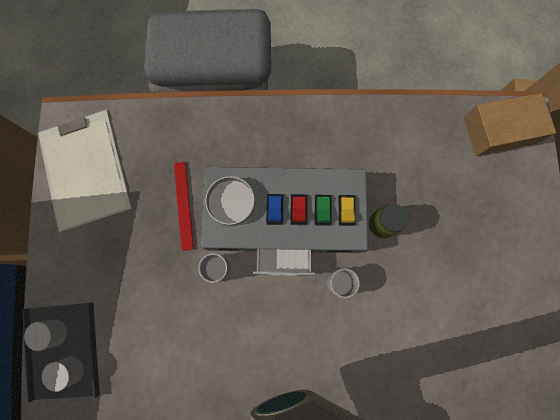

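View pics/scene0.png

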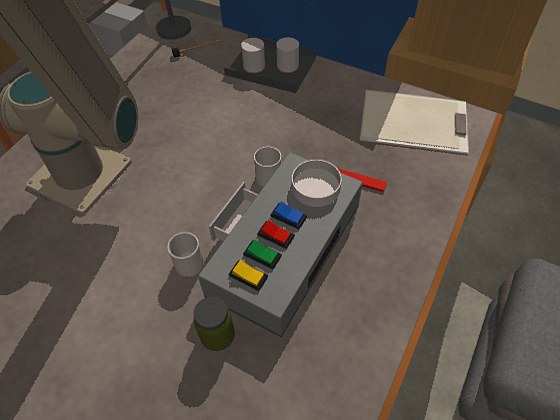

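The top view shows the case at about (203..367, 168..249). The rockers sit at row 209: blue 274, red 299, green 323, yellow 347. The drawer front edge is at (254..312, 274), the cans at (213,268) and (344,284), and the jar at (388,221). The scene view agrees with this order. Next I'll measure.

```bash
cat > m.py <<'E'
from h import *
def rockers(n,p,z=114):
    h=cv2.cvtColor(p,cv2.COLOR_RGB2HSV); out={}
    v,u=np.indices(h.shape[:2])
    roi=(v>190)&(v<230)&(u>258)&(u<362) if n=="top" else (v>195)&(v<295)&(u>222)&(u<315)
    for c,(a,b) in dict(blue=(100,130),yellow=(18,32),green=(45,80),red=(-5,6)).items():
        hh=h[...,0].astype(int); hh=np.where(hh>170,hh-180,hh)
        m=(hh>=a)&(hh<=b)&(h[...,1]>130)&(h[...,2]>45)&roi
        k,l,s,ce=cv2.connectedComponentsWithStats(m.astype(np.uint8)); i=1+np.argmax(s[1:,4])
        out[c]=(ce[i],s[i],np.argwhere(l==i)[:,::-1])
    return out
E
python3 - <<'E'
from m import *
for n in("top","scene"):
    f=np.load(n+"0.npz");p,d=f["p"],f["d"]
    v,u=np.indices(d.shape); ok=d>0
    P=world(n,np.c_[u.ravel(),v.ravel()],d.ravel()); 
    for c,(ce,s,px) in rockers(n,p).items():
        W=world(n,px,d[px[:,1],px[:,0]])
        print(n,c,s[4],"plane114",np.round(world(n,[ce],z=114)[0],1),"depth mean",np.round(W.mean(0),1),"x",np.round(np.percentile(W[:,0],[2,98])),"z",np.round(np.percentile(W[:,2],[2,50,98])))
    near=ok.ravel()&(np.abs(P[:,1])<320)&(P[:,0]>300)&(P[:,0]<800)
    t=near&(np.abs(P[:,2]-100)<5); m=t.reshape(d.shape).astype(np.uint8)
    k,l,s,_=cv2.connectedComponentsWithStats(m); l=(l==1+np.argmax(s[1:,4])).ravel()
    r=cv2.minAreaRect(P[l][:,:2].astype(np.float32)); print(n,"case",r,np.median(P[l][:,2]))
    # things 60..95 high (drawer, cans) & jar
    for lo,hi in((72,90),(112,128)):
        m=(near&(P[:,2]>lo)&(P[:,2]<hi)).reshape(d.shape).astype(np.uint8)
        k,l,s,_=cv2.connectedComponentsWithStats(m)
        for i in range(1,k):
            if s[i,4]>25:
                q=P[(l==i).ravel()]; print(n,lo,s[i].tolist(),"min",np.round(q.min(0)),"max",np.round(q.max(0)))
E
```

```text
top blue 330 plane114 [601.2  67.7 114. ] depth mean [599.5  67.6 124.1] x [571. 630.] z [109. 118. 127.]
top yellow 352 plane114 [ 595.3 -107.1  114. ] depth mean [ 594.7 -106.4  118.2] x [566. 625.] z [109. 118. 126.]
top green 322 plane114 [597.8 -49.3 114. ] depth mean [596.6 -48.4 121.8] x [568. 626.] z [114. 118. 127.]
top red 359 plane114 [599.6   9.3 114. ] depth mean [597.6   9.9 125.8] x [570. 631.] z [109. 117. 127.]
top case ((605.3406982421875, 43.41766357421875), (399.4150695800781, 200.90798950195312), 88.19355773925781) 100.3910955628536
top 72 [374, 207, 20, 29, 80] min [ 536. -225.   72.] max [ 605. -179.   90.]
top 72 [316, 250, 33, 2, 41] min [ 499. -112.   72.] max [503. -33.  90.]
top 72 [198, 254, 30, 28, 162] min [431. 185.  72.] max [496. 254.  89.]
top 72 [331, 269, 28, 29, 149] min [ 389. -131.   73.] max [455. -65.  89.]
top 72 [253, 272, 62, 4, 163] min [443. -26.  72.] max [452. 121.  87.]
top 112 [207, 178, 40, 28, 88] min [610. 134. 112.] max [675. 228. 128.]
top 112 [341, 195, 14, 29, 322] min [ 563. -124.  112.] max [631. -92. 127.]
top 112 [268, 196
[... 1157 characters left out ...]

scene 72 [167, 233, 32, 29, 298] min [ 387. -133.   72.] max [459. -62.  90.]
scene 72 [195, 318, 37, 22, 145] min [ 555. -255.   72.] max [ 614. -195.   90.]
scene 112 [293, 162, 47, 22, 217] min [565. 160. 112.] max [668. 232. 128.]
scene 112 [292, 185, 49, 20, 206] min [577. 113. 112.] max [679. 185. 128.]
scene 112 [274, 202, 31, 23, 340] min [574.  50. 112.] max [639.  84. 128.]
scene 112 [261, 220, 30, 24, 363] min [573.  -7. 112.] max [632.  26. 128.]
scene 112 [246, 240, 32, 24, 388] min [565. -67. 112.] max [631. -32. 128.]
scene 112 [232, 260, 32, 26, 414] min [ 564. -123.  112.] max [628. -90. 127.]
scene 112 [193, 296, 35, 33, 868] min [ 541. -250.  112.] max [ 608. -185.  127.]
```

The case is centred at (606, 44) with yaw about -0.0315. The rocker spacing of 174.4 mm matches the expected 174. The drawer face is at x≈445, so it is about 53 mm open. Next I'll push the drawer.

```bash
cat >> h.py <<'E'
yaw=-0.0315; cx=np.array([np.cos(yaw),np.sin(yaw),0]); cy=np.array([-np.sin(yaw),np.cos(yaw),0])
C=np.array([606.,44.2,0]); R=np.c_[cx,-cy,[0,0,-1]]
def pt(x,y,z): return C+x*cx+y*cy+np.array([0,0,z])
def st(s=""): print(s,np.round(ctrl.read_time_s(),2),np.round(ctrl.read_tcp_pos(),1),"F",np.round(ctrl.read_wrist_force(),1))
E
python3 - <<'E'
from h import *
ctrl.grasp(); print(ctrl.read_opening())
ctrl.move_pose(pt(-205,0,250),R); st("above")
ctrl.move_straight(pt(-205,0,48),rate=200); st("down")
ctrl.move_straight(pt(-135,0,48),rate=80); st("push")
for x in range(-132,-95,2):
    ctrl.move_straight(pt(x,0,48),rate=60); f=ctrl.read_wrist_force(); st(x)
    if abs(f@cx)>12: break
E
```

```text
-0.10369326782071278
above 3.18 [401.5  50.2 250.1] F [-0.1  0.2 -0.1]
down 4.33 [402.1  50.5  48.7] F [-0.4  0.9  0.7]
push 5.36 [471.   48.4  47.9] F [-0.2 -0.2 -0. ]
-132 5.61 [473.8  48.3  48. ] F [ 0.5 -0.3 -0.3]
-130 5.86 [475.9  48.3  47.9] F [-1.1 -1.3 -1.2]
-128 6.11 [478.2  48.2  47.9] F [-0.6 -0.  -0.5]
-126 6.36 [480.4  48.2  48. ] F [-0.7 -0.4 -1.1]
-124 6.61 [482.5  48.1  48.1] F [-0.4  0.8 -0.4]
-122 6.86 [484.4  48.   48.1] F [-0.8  0.4 -0.8]
-120 7.11 [486.4  48.   48. ] F [-0.5 -0.4 -1.4]
-118 7.36 [488.3  47.9  48. ] F [-0.2  0.4 -0.6]
-116 7.61 [490.   47.9  47.9] F [-1.7  0.5 -0.1]
-114 7.86 [489.9  47.9  47.7] F [-5.9 -0.   3.6]
-112 8.11 [489.9  47.9  47.4] F [-9.4  0.5  8.2]
-110 8.36 [489.8  47.9  47.1] F [-13.4  -0.7  10.6]
```

```bash
cat >> h.py <<'E'
Y=dict(blue=24,yellow=-150,green=-92+0,red=-34)
Y=dict(zip(("yellow","green","red","blue"),(-150,-92,-34,24)))
def press(c):
    ctrl.move_pose(pt(-31,Y[c],165),R); st(c)
    ctrl.move_straight(pt(-31,Y[c],131),rate=120)
    for z in range(129,101,-2):
        ctrl.move_straight(pt(-31,Y[c],z),rate=60); f=ctrl.read_wrist_force(); st(z)
        if f[2]>14: break
    ctrl.sleep(0.3); ctrl.move_straight(pt(-31,Y[c],165),rate=150)
E
python3 - <<'E'
from h import *
ctrl.move_straight(pt(-160,0,48),rate=150)
ctrl.move_straight(pt(-160,0,170),rate=200); st()
p,d=grab("scene"); cv2.imwrite("pics/scene1.png",p[:,:,::-1])
v,u=np.indices(d.shape); P=world("scene",np.c_[u.ravel(),v.ravel()],d.ravel())
m=(d.ravel()>0)&(P[:,2]>72)&(P[:,2]<88)&(P[:,0]>380)&(P[:,0]<520)&(P[:,1]>-25)&(P[:,1]<120)
print(np.percentile(P[m][:,0],[5,50,95]))
press("blue")
E
```

```text
9.6 [446.1  49.2 169.4] F [-0.   0.5 -0.4]Traceback (most recent call last):
  File "<stdin>", line 7, in <module>
    return _quantile_unchecked(
        a, q, axis, out, overwrite_input, method, keepdims, weights)
    return _ureduce(a,
                    func=_quantile_ureduce_func,
    ...<5 lines>...
                    overwrite_input=overwrite_input,
                    method=method)
    r = func(a, **kwargs)
    result = _quantile(arr,
                       quantiles=q,
    ...<2 lines>...
                       out=out,
                       weights=wgt)
    slices_having_nans = np.isnan(arr[-1, ...])
                                  ~~~^^^^^^^^^
IndexError: index -1 is out of bounds for axis 0 with size 0
```

View pics/scene1.png

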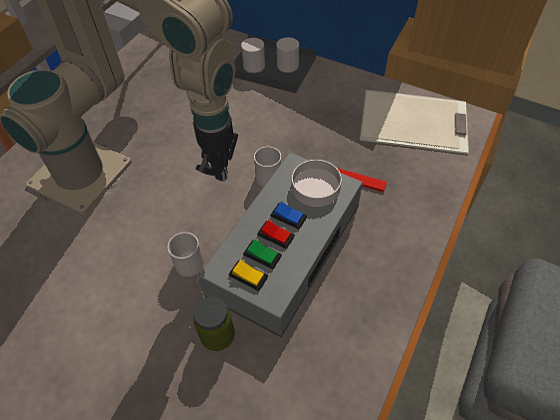

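The drawer plate, previously at (210..245, 185..230), is now hidden behind the case. That and the hard stop at face x≈501 say it is home. The cans at (267,162) and (185,253) look unmoved. Next is blue.

Run:
```python
from h import *
press("blue"); st()
```

```text
blue 14.77 [575.8  69.2 165. ] F [ 0.2 -0.1  0.2]
129 15.45 [576.3  69.2 129.7] F [-0.1 -0.1  0.4]
127 15.7 [575.8  69.2 127. ] F [ 0.6 -0.4  0.4]
125 15.95 [575.9  69.2 125. ] F [ 0.7 -0.1  0. ]
123 16.2 [575.3  69.2 122.8] F [-1.2  0.5  1.8]
121 16.45 [575.6  69.2 120.7] F [-1.   1.1  1.1]
119 16.7 [575.9  69.2 118.8] F [-0.8  0.3  0.2]
117 16.95 [575.9  69.2 116.8] F [ 0.4 -0.   0.3]
115 17.2 [576.   69.2 115.9] F [-2.3 -0.9  6.5]
113 17.45 [576.1  69.2 115.7] F [-6.1 -0.7 16.6]
 18.25 [575.8  69.1 164.6] F [ 0.   0.2 -1.5]
```

Blue stopped hard at 116 mm, which is the given on-height. Next are yellow and green.

```bash
sed -i 's/ctrl.move_pose(pt(-31,Y\[c\],165),R)/ctrl.move_straight(pt(-31,Y[c],165),rate=150)/' h.py
python3 - <<'E'
from h import *
press("yellow"); st(); press("green"); st()
ctrl.move_straight(pt(-140,-92,230),rate=200); st()
for n in("scene","top"):
    p,d=grab(n); np.savez(n+"1.npz",p=p,d=d)
    a,b=(p[180:300,160:360],None) if n=="scene" else (p[150:300,170:420],None)
    cv2.imwrite(f"pics/{n}2.png",cv2.resize(a[:,:,::-1],None,fx=3,fy=3))
E
```

```text
Traceback (most recent call last):
  File "h.py", line 20, in press
    ctrl.move_straight(pt(-31,Y[c],165),rate=150); st(c)
    ~~~~~~~~~~~~~~~~~~^^^^^^^^^^^^^^^^^^^^^^^^^^^
station.Unreachable: the arm cannot follow that straight line within its joint ranges
```

Run:
```python
from h import *
st(); print(np.round(ctrl.read_q(),2))
R2=np.c_[-cx,cy,[0,0,-1]]
for r in(R,R2):
  for c in("yellow","green"): 
    for z in (165,115): print(c,z,np.round(ctrl.solve_ik(pt(-31,Y[c],z),r),2))
```

```text
18.25 [575.8  69.1 164.6] F [ 0.   0.2 -1.5]
[ 0.01  0.24 -0.22  1.11 -0.   -3.1 ]
yellow 165 [-0.29  0.24 -0.22  1.11  0.    2.88]
yellow 115 [-0.29  0.28 -0.28  1.01  0.    2.88]
green 165 [-0.19  0.23 -0.23  1.11  0.    2.98]
green 115 [-0.19  0.27 -0.29  1.01  0.    2.98]
yellow 165 [-0.29  0.24 -0.22  1.11  0.   -0.26]
yellow 115 [-0.29  0.28 -0.28  1.01  0.   -0.26]
green 165 [-0.19  0.23 -0.23  1.11  0.   -0.16]
green 115 [-0.19  0.27 -0.29  1.01  0.   -0.16]
```

The last joint wraps at its limit, so I'll use the half-turn-equivalent orientation.

Run:
```python
from h import *
ctrl.move_pose(pt(-31,Y["yellow"],165),np.c_[-cx,cy,[0,0,-1]])
press("yellow"); st(); press("green"); st()
ctrl.move_straight(pt(-140,-92,230),rate=200); st()
for n in("scene","top"):
    p,d=grab(n); np.savez(n+"1.npz",p=p,d=d)
    a=p[180:300,160:360] if n=="scene" else p[150:300,170:420]
    cv2.imwrite(f"pics/{n}2.png",cv2.resize(a[:,:,::-1],None,fx=3,fy=3))
```

```text
yellow 20.91 [ 570.4 -104.7  165.1] F [-0.8 -0.7 -0.3]
129 21.59 [ 570.8 -104.9  129.7] F [-0.7  0.9 -0.7]
127 21.84 [ 570.3 -104.8  127.1] F [-0.8  0.1 -0.2]
125 22.09 [ 570.4 -104.8  125. ] F [ 0.4 -0.  -0.1]
123 22.34 [ 569.9 -104.8  122.9] F [-0.7  0.1  2. ]
121 22.59 [ 570.2 -104.7  120.7] F [-0.7  0.5  0. ]
119 22.84 [ 570.4 -104.7  118.8] F [ 0.1 -0.1  0.2]
117 23.09 [ 570.4 -104.7  116.8] F [0.8 0.3 0.3]
115 23.34 [ 570.5 -104.8  115.9] F [-2.4  0.4  6.1]
113 23.59 [ 570.6 -104.8  115.7] F [-6.2  0.7 16.1]
 24.39 [ 570.4 -104.8  164.6] F [-0.6 -0.8 -1.1]
green 24.92 [571.6 -46.6 164.2] F [0.9 0.1 0. ]
129 25.61 [572.7 -47.  129.7] F [ 0.4 -0.1  0.4]
127 25.86 [572.1 -46.7 127. ] F [ 0.4  0.6 -0.2]
125 26.11 [572.2 -46.8 125. ] F [0.2 0.1 1.7]
123 26.36 [571.7 -46.8 122.8] F [-1.  -0.2  1.4]
121 26.61 [572.  -46.7 120.7] F [-0.9 -0.3  0.5]
119 26.86 [572.2 -46.8 118.8] F [-0.5 -0.8  0.5]
117 27.11 [572.2 -46.8 116.8] F [-0.9  0.2  0.4]
115 27.36 [572.4 -46.8 116. ] F [-2.5  0.5  6.9]
113 27.61 [572.4 -46.8 115.7] F [-6.1  0.9 15.7]
 28.41 [572.2 -46.8 164.6] F [ 0.6 -0.1  0.3]
 29.19 [463.4 -43.4 229.2] F [0.7 0.3 0.5]
```

View pics/scene2.png

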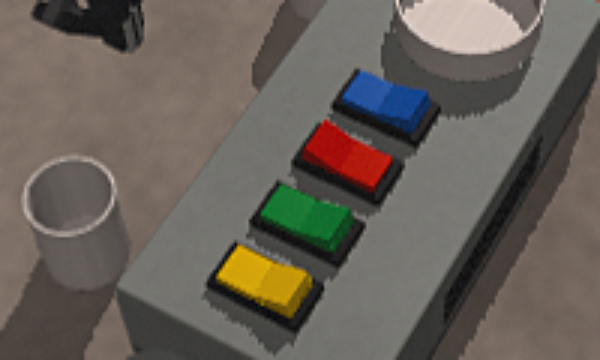

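View pics/top2.png

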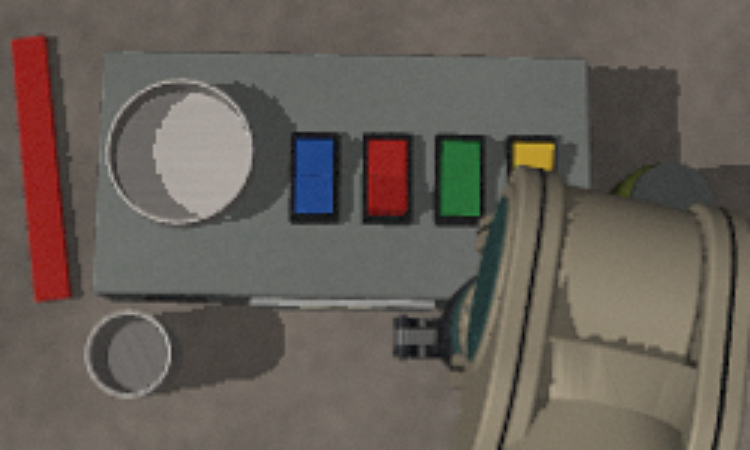

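In the scene crop, the near halves of blue (385,95), green (305,215) and yellow (265,280) are level and their far halves are up. Red (345,155) still has its near end raised. The top crop shows the drawer plate flush at (340,302), with the bar, pan-side can and jar where they started. I'm handing in.

```bash
python3 -c "
from h import *
print(ctrl.hand_in())"
```

```text
the job is handed in; nothing more can be done
None
```

The job is handed in at about 29 s: the drawer is home, blue, yellow and green were pressed on in that order, red is still off, and the cans, jar and bar look unmoved in the pictures; no verdict was returned.

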